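# Refresh the cedar block at the cedar-oil pump

## Robot

A 6-joint arm with a two-finger parallel gripper is mounted at the origin on the work surface. World frame = base frame: x ahead of the robot, y to its left, z up, the work surface at z = 0. Lengths are in m, angles in rad, forces in N, time in s.
With the tool pointing down it reaches from about 0.35 to 0.975 m from the base axis. Payload 7.1 kg.
Tool frame: the origin (TCP) lies on the mounting face of the last link; the fingertips stand 182 mm ahead of it and the grasp point (between the pads) lies 163 mm ahead of it (bot.hold_point_z is the distance from the TCP to the grasp point, in m); y points along the fingers, x is the direction in which the jaws open and shut, and the axes are right-handed (so a half turn about y gives the same grasp; the last joint's range is limited). The gripper opens to 88 mm and grips with 3 to 60 N. Pads are 20 mm wide; open, the fingers measure 115 mm over their backs; the gripper's body (75 mm by 178 mm) begins 61 mm behind the grasp point.
Start: joints at [-1.348, 0.423, 1.63, -0, 1.089, -0.019], TCP at [0.15, -0.607, 0.405] pointing down, gripper open.
Joint ranges: [-3, 3], [-0.9, 2.11], [0.09, 2.58], [-1.31, 4.45], [0.11, 2.69], [-2.54, 2.54]. Speed limits (rad/s): [2.39, 2.39, 3.01, 3.14, 3.14, 3.14].

## Interface

Orientations are given as a unit quaternion [x, y, z, w].
In Python, from plant import bot, optics, ticket gives the robot as it stands.
- The arm moves only by the tool step_arm, never from a script. Its argument "series" is a list of rows, each a list of 7 numbers: the turn, a rotation vector about the tool's x, y, z in rad, then the shift along the tool's x, y, z in mm, then the opening, from 0 (shut) to 1 (fully open). In form: [[ax, ay, az, x, y, z, grip], ...]. A call has 1 to 20 rows; each row shifts and turns the commanded pose from where the row before left it, along the tool's axes as they then stand; what a row does not reach is not made up. A row lasts 1/8 s, in which the tool goes at most 62.5 mm and 10.7 degrees, less where a joint would pass 70% of its speed; a pose out of reach is approached as far as the arm can. A call is refused whole if a number of a shift passes 62.5 or a number of a turn 0.188, either way. A call with a gripper value outside its range is refused whole. The fingers move at their own pace and stop on an object; the grip force is fixed at half the most. Time passes only in rows, so rows that do not move let the fingers close. It gives the time, the measured TCP pose, the force and the opening at its end, in the units of the state.
- bot.sense(): the state, without advancing time (a new reading comes with each control period).
- optics.capture(name): name is "side" or "top" or "wrist"; returns (picture, depth): 420x560x3 uint8, blue, green, red; 420x560 float32, m along the optical axis (not along the pixel's ray), 0 where there is no reading.
- optics.camera_params(name): a dict with "fx", "fy", "cx", "cy" (pixels), "eye" and "attitude" of the camera in the world; the wrist camera has in their place "mount" (4x4, takes a point from camera to tool coordinates, whose origin is the TCP and whose axes are the tool frame's). Camera axes: x right, y down, z forward; pixel columns grow to the right and rows downward; lengths in m; the calibration is good to about 2 mm. The wrist camera is an equidistant fisheye: a pixel r from the principal point sees the ray r / f radians off the axis. A picture is of the moment at which its call begins: read the wrist's pose just before it. camera_params takes no time and is no camera call.
- ticket.finish_job(): hands the job in, once; it reports no verdict.
The state is a dict: "time": time; "joint_positions": joint angles; "joint_vel": joint speeds; "effort": joint torques, N m; "tool_pos": TCP position; "ee_rot": TCP orientation; "contact_force": force on the tool from outside, world axes, zero at the start; "moment": the same for the moment, N m; "gripper_width": finger opening in m.
Only numpy, scipy, OpenCV 4.12 (cv2) and the standard library are available. Lean on these libraries where they do the work, as an engineer would, in place of code of your own. Each camera call takes 0.05 s, during which the arm holds its last target. There are 200 camera calls.

## Task

The cedar block on the turntable has lost its scent. Set it down flat on the open front of the steel caddy and slide it gently back between the ribs, under the spout, until it rests against the bottle holder; then press the pump head down until it bottoms firmly on its dose collar, hold it there for about a second without forcing it, and let it rise all the way, so that the block gets its full set dose. Leave the block there and the other things where they are.

Things in the scene. Friction and masses are not known exactly. Their poses are not given: they have to be found in the camera images.
- cedar_center (a point): Centre (half-way up) of the loose cedar block: a plain wooden block 90 mm long (its x axis), 42 mm wide (y), 25 mm high (z), about 40 g. It starts flat on the turntable; either end may go foremost.
- caddy: Steel caddy screwed to the board, an amber pump bottle (62 mm across) standing in it. Origin: on the board under the bottle's axis; z up. Its open tray runs from the bottle along the caddy's -x; a block is slid home along +x. Base plate: top (tray floor) at z = 5 mm, 120 mm wide, x from -205 to +45 mm. Bottle holder: square wall round the bottle's foot, front face at x = -38 mm, top at z = 31 mm.
- tray_home (a point): Where the block's centre lies when home, its end against the holder: caddy x = -83 mm, y = 0, z = 17.5 mm; axes as the caddy's. Two ribs, 8 mm above the tray floor, run beside it from the holder to caddy x = -105 mm, inner faces at y = +-24 mm (3 mm play each side of the block), then flare out to y = +-33 mm at x = -128 mm. In front of that the tray is flat and open.
- spout_tip (a point): Tip of the spout, which stands out from the pump head over the home place: caddy x = -78 mm (reaching to -83), z = 157 mm, moving down with the head. The gripper's body has no room above the home place: set the block down farther out, its centre near caddy x = -145 mm, and push its outer end.
- pump_top (a point): Centre of the flat top of the pump head, a black disc 39 mm across, 184 mm above the board on the bottle's axis when up; press straight down here. The spout points along the caddy's -x.
- pump_head (a joint): Travel of the pump head in m: 0 up, growing downward; springs back when let go. The spring takes 3 N at first, 0.22 N more per mm. It stops dead on the aluminium dose collar, a knurled ring screwed to some height on the sleeve below: after 7 to 19 mm, not measured, so feel for it. Firmly bottomed means 12 N or more at rest on the head, 13 to 20 N is right; over 26 N cracks it.
- turntable_base: Foot of the white plastic lazy Susan; origin on the board under its axis. The round plate is 260 mm across, its top 24 mm above the board; it turns stiffly if pushed.
- trinket_jar: Bystander: round lidded glass jar, 62 mm across, 55 mm high, on the turntable. Origin under its centre.
- lint_comb: Bystander: navy plastic lint comb lying flat on the turntable, 100 x 36 x 8 mm. Origin under its centre, x along its length.
- tie_clip: Bystander: steel tie clip lying on the turntable, 57 x 7 x 7.5 mm. Origin under its centre, x along its length.
- polish_tin: Bystander: round flat shoe-polish tin, 79 mm across, 25 mm high, on the board. Origin under its centre.
- clothes_brush: Bystander: wooden clothes brush on the board, 130 x 45 x 36 mm. Origin under its centre.
- cologne: Bystander: square green glass cologne bottle with a black cap, 32 x 60 mm, 107 mm high, on the board. Origin under its centre.
- watch_box: Bystander: square watch box on the board, 92 x 92 x 62 mm. Origin under its centre.
There are look-alikes about, which are no part of the job. Leave any blue or yellow look-alike of the part that bears cedar_center alone.

How it is judged:
By the outcome, as a careful person would: the job done as asked, in the order asked, and still so for the second after the job is handed in, with the robot touching nothing.
It also fails if it takes over 72 s, if anything falls off the work surface, if the arm or the gripper's body presses on something with over 40 N, if the wrist force passes 120 N, or if a joint passes its speed limit or range.

## Working session

There is one attempt and no reset: what is moved stays moved. The work goes in short steps, Python scripts to look and compute and a tool call to move; the robot and the scene stay as the last step left them, time stands still between calls to the robot, and variables do not carry over. Pictures are saved under pics/ and viewed, on a budget of 10 in all, crops included, one or two more only if the job needs it, and the job is handed in when it is done.

Besides the shell and the picture viewer there is one more tool, called after ">>>" as name(argument=value, ...), one argument or row to a line, values as JSON. step_arm: Moves the arm, as the interface text tells. Its arguments: {"type":"object","properties":{"series":{"type":"array","items":{"type":"array","items":{"type":"number"}}}},"required":["series"]}

```bash
ls; mkdir -p pics; python3 - <<'E'
from plant import bot,optics
import cv2,numpy as np
print(bot.sense(), bot.hold_point_z)
for n in("top","side","wrist"):
    p,d=optics.capture(n); cv2.imwrite(f"pics/{n}0.png",p); np.save(f"pics/{n}0.npy",d); print(n,optics.camera_params(n))
a=cv2.imread("pics/top0.png")
E
```

```text
pics
{'time': 0.0, 'joint_positions': array([-1.34799021e+00,  4.23849650e-01,  1.63066590e+00, -3.91254130e-05,
        1.08858902e+00, -1.90294843e-02]), 'joint_vel': array([ 2.30147387e-04,  1.35777311e-03,  1.95006646e-03,  6.51295817e-05,
       -3.46244039e-03,  1.22527427e-03]), 'effort': array([-2.65466202e-03, -5.44630086e+01, -2.73673278e+01,  6.42754231e-02,
        2.25981785e-02, -1.37319230e-04]), 'tool_pos': array([ 0.14962194, -0.60655097,  0.40390545]), 'ee_rot': array([-0.55633658,  0.43645451, -0.43561011,  0.55699273]), 'contact_force': array([-0.17331059, -0.28086508,  0.1205008 ]), 'moment': array([-0.02022548, -0.03068879,  0.03003214]), 'gripper_width': 0.08771609459496787} 0.1633
top {'fx': 417.03314822459805, 'fy': 417.03314822459805, 'cx': 276.6482262636505, 'cy': 209.006575089923, 'eye': array([0.37468936, 0.02457686, 1.45266366]), 'attitude': array([ 0.70895922, -0.70382109,  0.03291614, -0.03048326])}
side {'fx': 390.9254329610926, 'fy': 390.9254329610926, 'cx': 281.5905164184616, 'cy': 205.98250834791122, 'eye': array([-0.04300158,  0.90627319,  0.80487253]), 'attitude': array([-0.22247838,  0.84815383, -0.46364076,  0.12718366])}
wrist {'fx': 325.19226210127806, 'fy': 325.19226210127806, 'cx': 274.32237908276306, 'cy': 211.77156967010552, 'mount': array([[ 9.99999514e-01,  8.97644509e-04, -4.06834124e-04,
        -1.39686466e-05],
       [ 6.52891335e-04, -2.94167467e-01,  9.55753669e-01,
         2.00610706e-02],
       [ 7.38249669e-04, -9.55753470e-01, -2.94167910e-01,
         8.04337862e-02],
       [ 0.00000000e+00,  0.00000000e+00,  0.00000000e+00,
         1.00000000e+00]])}
```

View pics/top0.png

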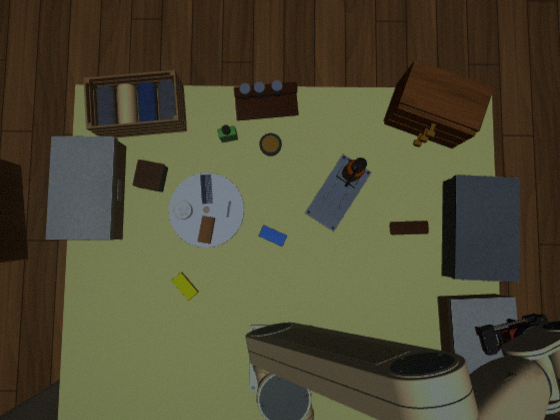

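View pics/side0.png

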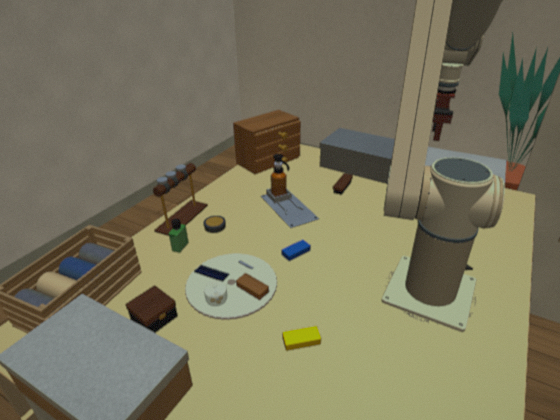

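```bash
cat > h.py <<'E'
import numpy as np,cv2
from scipy.spatial.transform import Rotation as R
from plant import bot,optics
def ray(n,uv,s=None):
    c=optics.camera_params(n); uv=np.atleast_2d(np.asarray(uv,float))
    a=(uv-[c['cx'],c['cy']])/[c['fx'],c['fy']]
    if n!='wrist':
        return c['eye'],R.from_quat(c['attitude']).apply(np.c_[a,np.ones(len(a))])
    r=np.linalg.norm(a,axis=1)[:,None]; d=np.c_[a/np.maximum(r,1e-9)*np.sin(r),np.cos(r)]
    M=c['mount']; T=R.from_quat(s['ee_rot'])
    return s['tool_pos']+T.apply(M[:3,3]),T.apply(d@M[:3,:3].T)
def plane(n,uv,z,s=None):
    e,d=ray(n,uv,s); return (e+d*((z-e[2])/d[:,2])[:,None])[:,:2]
def proj(n,P,s=None):
    P=np.atleast_2d(P); c=optics.camera_params(n)
    if n!='wrist':
        q=R.from_quat(c['attitude']).inv().apply(P-c['eye']); a=q[:,:2]/q[:,2:]
    else:
        M=c['mount']; q=(R.from_quat(s['ee_rot']).inv().apply(P-s['tool_pos'])-M[:3,3])@M[:3,:3]
        r=np.hypot(q[:,0],q[:,1])[:,None]; a=q[:,:2]/np.maximum(r,1e-9)*np.arctan2(r,q[:,2:])
    return a*[c['fx'],c['fy']]+[c['cx'],c['cy']]
def rect(n,mask,z,s=None):
    cn,_=cv2.findContours(mask.astype(np.uint8),0,1); k=max(cn,key=cv2.contourArea)
    w=plane(n,k[:,0],z,s)*1000
    (c,sz,an)=cv2.minAreaRect(w.astype(np.float32)); 
    if sz[0]<sz[1]: sz=sz[::-1]; an+=90
    return np.round(c,1),np.round(sz,1),round((an+90)%180-90,1)
E
python3 - <<'E'
from h import *
p=cv2.imread('pics/top0.png'); hsv=cv2.cvtColor(p,40)
for q in [(206,229),(206,210),(330,205),(345,190),(352,173)]: print(q,hsv[q[1],q[0]])
H,S,V=cv2.split(hsv)
def win(m,x0,x1,y0,y1):
    o=np.zeros_like(m);o[y0:y1,x0:x1]=m[y0:y1,x0:x1];return o
m=win((H<15)&(S>90)&(V>60),192,222,214,248); print('cedar',m.sum(),rect('top',m,.049))
m=win((S<70)&(V>60),300,375,145,235); print('caddy',m.sum(),rect('top',m,.005))
m=win((S<60)&(V>120),160,252,165,255); print('tt',rect('top',m,.024))
# caddy pump depth
d=np.load('pics/top0.npy'); e,_=ray('top',(0,0))
ys,xs=np.mgrid[140:200,330:380]; uv=np.c_[xs.ravel(),ys.ravel()]; e,r=ray('top',uv); P=e+r*d[uv[:,1],uv[:,0]][:,None]
k=(P[:,2]>.172)&(P[:,2]<.2); print(k.sum(),P[k].mean(0),P[k].min(0),P[k].max(0))
cv2.imwrite('pics/crop.png',cv2.resize(p[145:255,160:385],None,fx=3.5,fy=3.5,interpolation=2))
E
```

```text
(206, 229) [ 13 127  76]
(206, 210) [ 13  46 100]
(330, 205) [105  57  81]
(345, 190) [110  65  86]
(352, 173) [ 11 198  49]
cedar 149 (array([438.8, 257. ]), array([68.8, 37.7]), -10.0)
caddy 1982 (array([ 566., -194.]), array([252.3, 121.7]), -32.7)
tt (array([500.7, 264.4]), array([258.4, 257.5]), -18.1)
185 [ 0.6174983  -0.2271705   0.18238673] [ 0.5630351  -0.25485032  0.1721312 ] [ 0.64914967 -0.19268635  0.19090482]
```

View pics/crop.png

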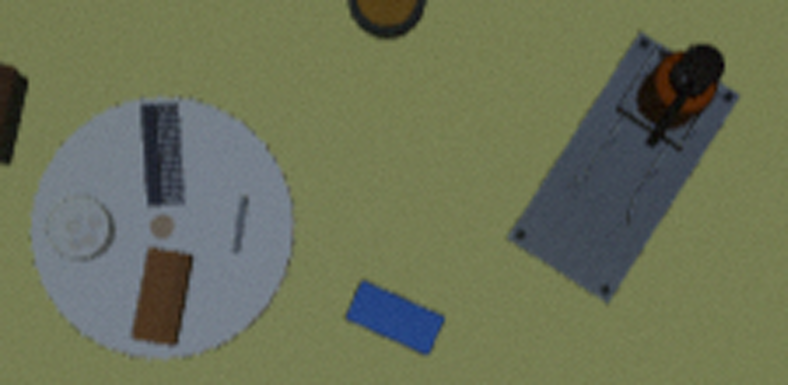

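```bash
python3 - <<'E'
from h import *
q=np.array([(149,248),(192,255),(178,346),(132,336)])/3.5+[160,145]
w=plane('top',q,.049)*1000; print(np.round(w)); print(w.mean(0)); e=(w[0]+w[1]-w[2]-w[3])/2; print(e,np.degrees(np.arctan2(e[1],e[0])))
# pump disc centre crop(698,68)
print(plane('top',[[698/3.5+160,68/3.5+145]],.184))
s=bot.sense(); print(R.from_quat(s['ee_rot']).as_matrix().round(3))
E
```

```text
[[476. 270.]
 [469. 228.]
 [382. 240.]
 [391. 284.]]
[429.6402259  255.54061295]
[ 86.04073526 -12.9784271 ] -8.57785692803968
[[ 0.62883655 -0.23389228]]
[[ 0.239 -0.     0.971]
 [-0.971  0.001  0.239]
 [-0.001 -1.    -0.   ]]
```

>>> step_arm(
  series=[
    [0,0,0,-15,0,20,1],
    [0,0,0,-28,0,37,1],
    [0,0,0,-28,0,37,1],
    [0,0,0,-28,0,37,1],
    [0,0,0,-28,0,37,1],
    [0,0,0,-28,0,37,1],
    [0,0,0,-28,0,37,1],
    [0,0,0,-28,0,37,1],
    [0,0,0,-28,0,37,1],
    [0,0,0,-28,0,37,1],
    [0,0,0,-28,0,37,1],
    [0,0,0,-28,0,37,1],
    [0,0,0,-26,0,30,0.7],
  ],
)

```text
time: 1.78
tool_pos: [0.5102, -0.1559, 0.4046]
ee_rot: [-0.557, 0.436, -0.436, 0.557]
contact_force: [-0.2, -0.4, 0.1]
gripper_width: 0.0813
```

>>> step_arm(
  series=[
    [0,-0.18,0,0,0,0,0.7],
    [0,-0.18,0,0,0,0,0.7],
    [0,-0.18,0,0,0,0,0.7],
    [0,-0.18,0,0,0,0,0.7],
    [0,-0.18,0,0,0,0,0.7],
    [0,-0.18,0,0,0,0,0.7],
    [0,-0.18,0,0,0,0,0.7],
    [0,-0.18,0,0,0,0,0.7],
    [0,-0.18,0,0,0,0,0.7],
    [0,-0.18,0,0,0,0,0.7],
    [0,-0.18,0,0,0,0,0.7],
    [0,-0.18,0,0,0,0,0.7],
    [0,-0.17,0,0,0,0,0.7],
    [0,0,0,0,0,0,0.7],
  ],
)

```text
time: 3.52
tool_pos: [0.5093, -0.1575, 0.4046]
ee_rot: [-0.62, -0.339, 0.339, 0.621]
contact_force: [-0.8, -0.2, -0.3]
gripper_width: 0.0612
```

```bash
cat > look.py <<'E'
from h import *
import sys,pickle
s=bot.sense(); p,d=optics.capture('wrist'); n=sys.argv[1]
cv2.imwrite(f'pics/{n}.png',p); pickle.dump((s,p,d),open(f'pics/{n}.pkl','wb'))
M=R.from_quat(s['ee_rot']).as_matrix(); print(s['time'],s['tool_pos'].round(4),s['contact_force'].round(2),s['gripper_width'].round(4)); print(M.round(4)); print('xaz',np.degrees(np.arctan2(M[1,0],M[0,0])).round(2))
E
python3 look.py w1
```

```text
Traceback (most recent call last):
  File "look.py", line 5, in <module>
    M=R.from_quat(s['ee_rot']).as_matrix(); print(s['time'],s['tool_pos'].round(4),s['contact_force'].round(2),s['gripper_width'].round(4)); print(M.round(4)); print('xaz',np.degrees(np.arctan2(M[1,0],M[0,0])).round(2))
                                                                                                               ^^^^^^^^^^^^^^^^^^^^^^^^
AttributeError: 'float' object has no attribute 'round'
```

View pics/w1.png

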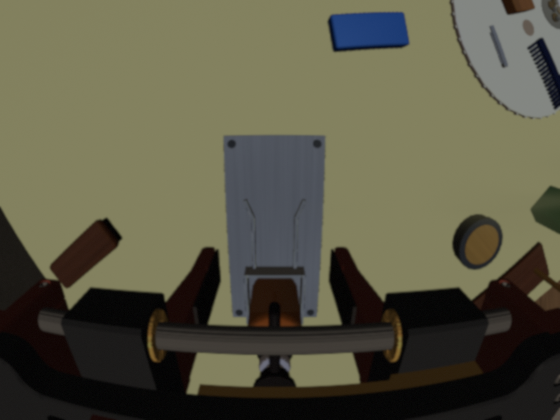

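```bash
sed -i "s/s\['gripper_width'\].round(4)/round(s['gripper_width'],4)/" look.py; python3 - <<'E'
from h import *
import pickle
s,p,d=pickle.load(open('pics/w1.pkl','rb'))
a=plane('wrist',[(224,136),(325,136),(232,144),(317,143)],.005,s)*1000
b=plane('wrist',[(248,200),(305,199)],.013,s)*1000
print(a.round(1),b.round(1))
# edges of plate by colour: fit lines left/right/front
hsv=cv2.cvtColor(p,40); m=((hsv[...,0]>90)&(hsv[...,0]<130)).astype(np.uint8)
L=[];Rr=[];F=[]
for y in range(145,235,3):
    r=np.where(m[y,200:350])[0]+200; L.append((r.min(),y)); Rr.append((r.max(),y))
for x in range(232,318,4): F.append((x,np.where(m[110:200,x])[0].min()+110))
res=[]
for E in(L,Rr,F):
    w=plane('wrist',E,.005,s)*1000; vx,vy,x0,y0=cv2.fitLine(w.astype(np.float32),cv2.DIST_HUBER,0,.01,.01).ravel(); res.append((np.array([vx,vy]),np.array([x0,y0]))); print(np.degrees(np.arctan2(vy,vx)),x0,y0)
u=res[0][0]*np.sign(res[0][0][0])+res[1][0]*np.sign(res[1][0][0]); u/=np.linalg.norm(u); v=np.array([-u[1],u[0]])
print('az',np.degrees(np.arctan2(u[1],u[0])),'L',res[0][1]@v,'R',res[1][1]@v,'F',res[2][1]@u)
yc=(res[0][1]@v+res[1][1]@v)/2; xo=res[2][1]@u+205; print('origin',u*xo+v*yc)
print('ribs in caddy', [( (q@u-xo).round(1),(q@v-yc).round(1)) for q in b])
E
```

```text
[[ 428.9 -176.1]
 [ 492.6  -76.7]
 [ 442.  -173.5]
 [ 494.7  -89.1]] [[ 507.4 -193.6]
 [ 542.8 -136.1]]
-32.539352 483.0312 -209.8646
-32.69665 553.81586 -118.20043
57.332214 460.40283 -127.979256
az -32.618 L 83.605576 R 198.96817 F 456.77487
origin [ 633.5604  -237.71661]
ribs in caddy [(np.float64(-130.1), np.float64(-30.9)), (np.float64(-131.3), np.float64(36.7))]
```

>>> step_arm(
  series=[
    [0,0,0,15,0,14,0.7],
    [0,0,0,29,0,27.5,0.7],
    [0,0,0,29,0,27.5,0.7],
    [0,0,0,29,0,27.5,0.7],
    [0,0,0,29,0,27.5,0.7],
    [0,0,0,29,0,27.5,0.7],
    [0,0,0,29,0,27.5,0.7],
    [0,0,0,29,0,27.5,0.7],
    [0,0,0,29,0,27.5,0.7],
    [0,0,0,29,0,27.5,0.7],
    [0,0,0,29,0,27.5,0.7],
    [0,-0.14,0,0,33,0,0.7],
    [0,-0.14,0,0,33,0,0.7],
    [0,-0.14,0,0,33,0,0.7],
    [0,0,0,0,0,0,0.7],
    [0,0,0,0,0,0,0.7],
  ],
)

```text
time: 5.58
tool_pos: [0.4309, 0.2547, 0.3066]
ee_rot: [0.537, 0.461, -0.46, -0.537]
contact_force: [-0.2, 0.0, -0.1]
gripper_width: 0.0613
```

```bash
python3 look.py w2; python3 - <<'E'
from h import *
import pickle
s,p,d=pickle.load(open('pics/w2.pkl','rb'))
hsv=cv2.cvtColor(p,40); q=proj('wrist',[[.43,.2555,.049]],s)[0]; print(q, hsv[int(q[1]),int(q[0])])
H,S,V=cv2.split(hsv); x,y=q.astype(int); c=hsv[y,x].astype(int)
m=((abs(H.astype(int)-c[0])<5)&(S>.6*c[1])&(V>.6*c[2])).astype(np.uint8); m=cv2.morphologyEx(m,2,np.ones((3,3)))
n,l=cv2.connectedComponents(m); k=l==l[y,x]; print(k.sum(),rect('wrist',k,.049,s)); p[k]=p[k]//2+[0,100,0]; cv2.imwrite('pics/w2m.png',p)
E
```

```text
5.575 [0.4309 0.2547 0.3066] [-0.18  0.04 -0.09] 0.0613
[[ 1.524e-01  6.000e-04 -9.883e-01]
 [ 9.883e-01  5.000e-04  1.524e-01]
 [ 6.000e-04 -1.000e+00 -6.000e-04]]
xaz 81.24
[274.99365415 220.99469445] [ 13 147  78]
5578 (array([427.9, 259.5]), array([88.2, 39.7]), -9.4)
```

View pics/w2m.png

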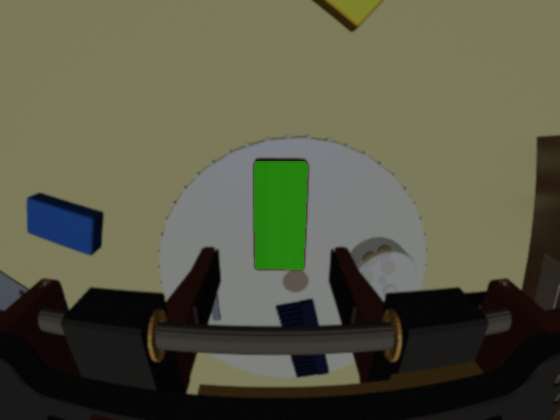

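>>> step_arm(
  series=[
    [0,0.01,0,4,0,3.5,0.7],
    [0,0,0,0,35,0,0.7],
    [0,0,0,0,30,0,0.7],
    [0,0,0,0,20,0,0.7],
    [0,0,0,0,11,0,0.7],
    [0,0,0,0,0,0,0.7],
    [0,0,0,0,0,0,0],
    [0,0,0,0,0,0,0],
    [0,0,0,0,0,0,0],
    [0,0,0,0,0,0,0],
    [0,0,0,0,0,0,0],
  ],
)

```text
time: 7.0
tool_pos: [0.4284, 0.2588, 0.2104]
ee_rot: [0.538, 0.459, -0.458, -0.538]
contact_force: [-0.6, -0.5, 7.0]
gripper_width: 0.0418
```

>>> step_arm(
  series=[
    [0,0,0,0,-10,0,0],
    [0,0,0,0,-30,0,0],
    [0,0,0,0,-40,0,0],
    [0,0,0,-19,-20,-7,0],
    [0,0,0,-38,0,-14.3,0],
    [0,0,0,-38,0,-14.3,0],
    [0,0,0,-38,0,-14.3,0],
    [0,0,0,-38,0,-14.3,0],
    [0,0,0,-38,0,-14.3,0],
    [0,0,0,-38,0,-14.3,0],
    [0,0,0,-38,0,-14.3,0],
    [0,0,0,-38,0,-14.3,0],
    [0,0,0,-38,0,-14.3,0],
    [0,0,0,-38,0,-14.3,0],
    [0,0.135,0,0,15,0,0],
    [0,0.135,0,0,15,0,0],
    [0,0.136,0,0,15,0,0],
    [0,0,0,0,0,0,0],
    [0,0,0,0,0,0,0],
  ],
)

```text
time: 9.38
tool_pos: [0.5129, -0.1591, 0.2653]
ee_rot: [0.619, 0.341, -0.341, -0.619]
contact_force: [-0.0, 0.2, -0.6]
gripper_width: 0.0418
```

```bash
python3 look.py w3
```

```text
9.375 [ 0.5129 -0.1591  0.2653] [-0.01  0.24 -0.6 ] 0.0418
[[ 5.338e-01  5.000e-04 -8.456e-01]
 [ 8.456e-01 -2.000e-04  5.338e-01]
 [ 1.000e-04 -1.000e+00 -5.000e-04]]
xaz 57.73
```

View pics/w3.png

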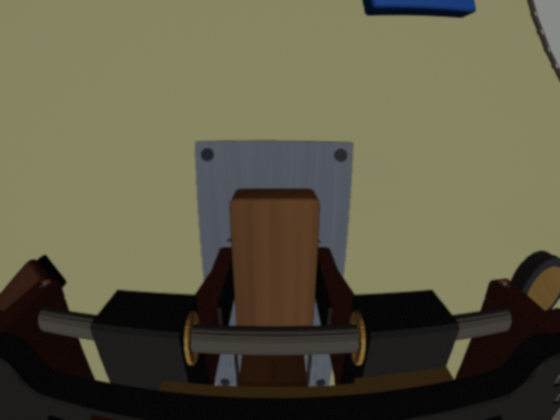

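>>> step_arm(
  series=[
    [0,0,0,0,25,0,0],
    [0,0,0,0,22,0,0],
    [0,0,0,0,14,0,0],
    [0,0,0,0,7,0,0],
    [0,0,0,0,3,0,0],
    [0,0,0,0,1.5,0,0],
    [0,0,0,0,0,0,0],
    [0,0,0,0,0,0,0],
  ],
)

```text
time: 10.42
tool_pos: [0.5129, -0.1592, 0.1925]
ee_rot: [0.62, 0.341, -0.34, -0.62]
contact_force: [0.3, 0.0, 0.1]
gripper_width: 0.0417
```

>>> step_arm(
  series=[
    [0,0,0,0,0.7,0,0],
    [0,0,0,0,0.5,0,0],
    [0,0,0,0,0,0,0],
  ],
)

```text
time: 10.8
tool_pos: [0.5128, -0.1591, 0.1914]
ee_rot: [0.62, 0.341, -0.34, -0.62]
contact_force: [-1.3, 0.1, 5.4]
gripper_width: 0.0421
```

>>> step_arm(
  series=[
    [0,0,0,0,0,0,0.6],
    [0,0,0,0,0,0,0.7],
    [0,0,0,0,0,0,0.7],
    [0,0,0,0,0,0,0.7],
    [0,0,0,0,-15,0,0.7],
    [0,0,0,0,-40,0,0.7],
    [0,0,0,0,-5,30,0.5],
    [0,0,0,0,0,40,0.16],
    [0,0,0,0,0,10,0.16],
    [0,0,0,0,0,0,0.16],
    [0,0,0,0,0,0,0.16],
  ],
)

```text
time: 12.18
tool_pos: [0.4466, -0.1168, 0.2514]
ee_rot: [0.62, 0.341, -0.34, -0.619]
contact_force: [0.2, 0.8, 1.0]
gripper_width: 0.0156
```

```bash
python3 look.py w4; python3 - <<'E'
from h import *
import pickle
s,p,d=pickle.load(open('pics/w4.pkl','rb'))
P=np.array([.5128,-.1591,.03])
hsv=cv2.cvtColor(p,40);H,S,V=cv2.split(hsv)
q=proj('wrist',[P],s)[0]; print(q)
E
```

```text
12.175 [ 0.4466 -0.1168  0.2514] [0.17 0.78 0.96] 0.0156
[[ 5.362e-01  2.000e-03 -8.441e-01]
 [ 8.441e-01 -6.000e-04  5.362e-01]
 [ 6.000e-04 -1.000e+00 -2.000e-03]]
xaz 57.58
[274.18924054 332.69491754]
```

View pics/w4.png

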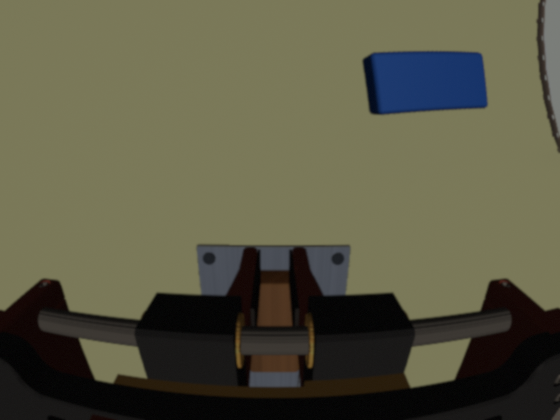

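>>> step_arm(
  series=[
    [0,0,0,0,30,0,0.16],
    [0,0,0,0,20,0,0.16],
    [0,0,0,0,7,0,0.16],
    [0,0,0,0,0,-10,0.16],
    [0,0,0,0,0,-7,0.16],
    [0,0,0,0,0,-4,0.16],
    [0,0,0,0,0,-3,0.16],
    [0,0,0,0,0,-4,0.16],
    [0,0,0,0,0,-4,0.16],
    [0,0,0,0,0,-4,0.16],
    [0,0,0,0,0,-4,0.16],
    [0,0,0,0,0,-4,0.16],
    [0,0,0,0,0,-4,0.16],
    [0,0,0,0,0,-4,0.16],
  ],
)

```text
time: 13.98
tool_pos: [0.4894, -0.1443, 0.194]
ee_rot: [0.62, 0.341, -0.341, -0.62]
contact_force: [0.3, -0.3, -1.0]
gripper_width: 0.0139
```

>>> step_arm(
  series=[
    [0,0,0,0,0,-3.5,0.16],
    [0,0,0,0,0,-3.5,0.16],
    [0,0,0,0,0,-3.5,0.16],
    [0,0,0,0,0,-3.5,0.16],
    [0,0,0,0,0,-3.5,0.16],
    [0,0,0,0,0,-3.5,0.16],
    [0,0,0,0,0,-3,0.16],
    [0,0,0,0,0,-2,0.16],
    [0,0,0,0,0,0,0.16],
  ],
)

```text
time: 15.1
tool_pos: [0.5112, -0.1581, 0.194]
ee_rot: [0.62, 0.341, -0.341, -0.62]
contact_force: [-0.3, 0.0, -0.6]
gripper_width: 0.0143
```

```bash
python3 look.py w5; python3 - <<'E'
from h import *
p,d=optics.capture('side'); cv2.imwrite('pics/s5.png',p); q=proj('side',[[.5675,-.1955,.03]])[0]; print(q)
x,y=q.astype(int); cv2.imwrite('pics/s5c.png',cv2.resize(p[y-60:y+40,x-60:x+70],None,fx=5,fy=5,interpolation=2))
E
```

```text
15.1 [ 0.5112 -0.1581  0.194 ] [-0.35  0.02 -0.6 ] 0.0143
[[ 5.361e-01  2.000e-04 -8.442e-01]
 [ 8.442e-01 -1.000e-04  5.361e-01]
 [ 0.000e+00 -1.000e+00 -2.000e-04]]
xaz 57.58
[287.60291694 199.59634527]
```

View pics/s5c.png

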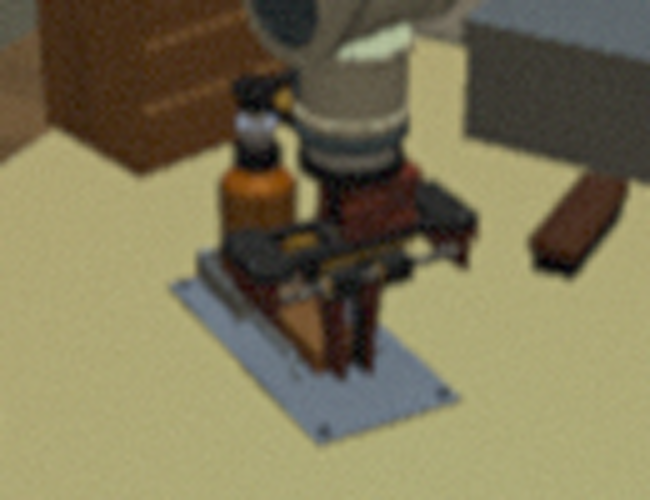

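>>> step_arm(
  series=[
    [0,0,0,0,0,-2,0.16],
    [0,0,0,0,0,-2,0.16],
    [0,0,0,0,0,-1,0.16],
    [0,0,0,0,0,0,0.16],
  ],
)

```text
time: 15.7
tool_pos: [0.5154, -0.1608, 0.194]
ee_rot: [0.62, 0.341, -0.341, -0.62]
contact_force: [0.0, -1.4, -1.1]
gripper_width: 0.0139
```

>>> step_arm(
  series=[
    [0,0,0,0,0,-1,0.16],
    [0,0,0,0,0,0,0.16],
  ],
)

```text
time: 15.95
tool_pos: [0.516, -0.1612, 0.1939]
ee_rot: [-0.62, -0.34, 0.341, 0.62]
contact_force: [-1.7, 0.9, 0.8]
gripper_width: 0.0142
```

>>> step_arm(
  series=[
    [0,0,0,0,0,-1,0.16],
    [0,0,0,0,0,0,0.16],
  ],
)

```text
time: 16.2
tool_pos: [0.5163, -0.1614, 0.1939]
ee_rot: [-0.619, -0.34, 0.341, 0.62]
contact_force: [-3.7, 3.4, 4.2]
gripper_width: 0.0144
```

>>> step_arm(
  series=[
    [0,0,0,0,0,-0.7,0.16],
    [0,0,0,0,0,0,0.16],
  ],
)

```text
time: 16.45
tool_pos: [0.5165, -0.1615, 0.1938]
ee_rot: [-0.619, -0.34, 0.341, 0.621]
contact_force: [-4.8, 4.0, 5.6]
gripper_width: 0.0138
```

```bash
python3 look.py w6 | head -1; python3 - <<'E'
from h import *
import pickle
s,p,d=pickle.load(open('pics/w6.pkl','rb'))
o=np.array([.6335,-.2375]);u=np.array([.842,-.5395]);v=-np.array([u[1],-u[0]])
for x,y,z in [(-128,0,.03),(-128,-21,.03),(-128,21,.03),(-83,0,.03),(-38,0,.031)]: print(x,y,proj('wrist',[[*(o+(x*u+y*v)/1000),z]],s)[0].round())
cv2.imwrite('pics/w6c.png',cv2.resize(p[200:420,150:400],None,fx=3,fy=2.7,interpolation=2))
E
```

```text
16.45 [ 0.5165 -0.1615  0.1938] [-4.84  4.03  5.57] 0.0138
-128 0 [273. 303.]
-128 -21 [233. 302.]
-128 21 [313. 302.]
-83 0 [273. 365.]
-38 0 [273. 411.]
```

View pics/w6c.png

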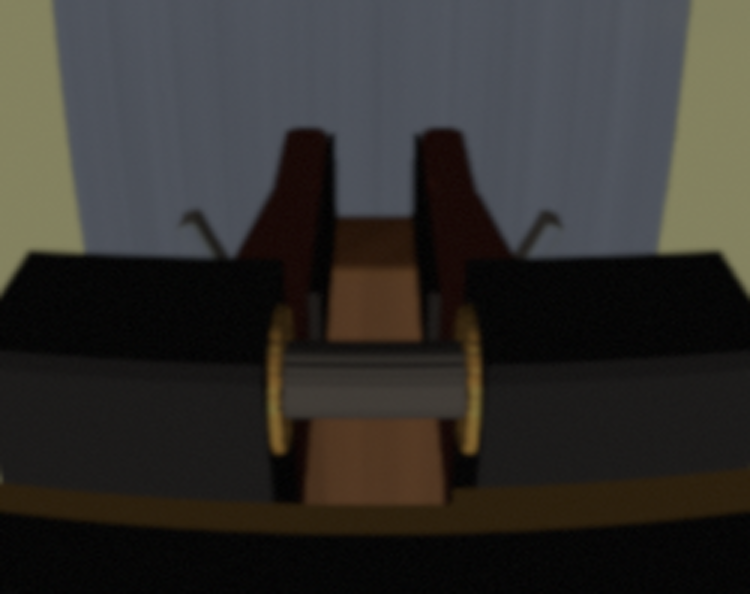

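```bash
python3 - <<'E'
from h import *
import pickle
s,p,d=pickle.load(open('pics/w6.pkl','rb'))
o=np.array([.6335,-.2375]);u=np.array([.842,-.5395]);v=np.array([.5395,.842])
def cad(px,z):
    w=plane('wrist',px,z,s)-o; return np.c_[w@u,w@v].round(4)*1000
f=lambda q:(q[0]/3+150,q[1]/2.7+200)
print('rib tips',cad([f((190,213)),f((550,213))],.013))
print('block bottom',cad([f((375,217))],.005),'top',cad([f((375,265))],.030))
E
```

```text
rib tips [[-132.2  -34.1]
 [-132.6   34. ]]
block bottom [[-127.5    0.9]] top [[-130.7    0.9]]
```

>>> step_arm(
  series=[
    [0,0,0,0,0,3,0.16],
    [0,0,0,0,0,12,0.16],
    [0,0,0,0,0,25,0.16],
    [0,0,0,0,-20,25,0.1],
    [0,0,0,0,-45,20,0],
    [0,0,0,0,-45,0,0],
    [0,0,0,0,-45,0,0],
    [0,0,0,0,-45,0,0],
    [0,0,0,0,-10,0,0],
    [0,0,0,0,0,0,0],
  ],
)

```text
time: 17.75
tool_pos: [0.4454, -0.1164, 0.4039]
ee_rot: [0.62, 0.341, -0.34, -0.619]
contact_force: [-0.3, -0.3, 0.1]
gripper_width: 0.0003
```

```bash
python3 look.py w7; python3 - <<'E'
from h import *
import pickle
s,p,d=pickle.load(open('pics/w7.pkl','rb'))
t,_=optics.capture('top'); q,_=optics.capture('side')
a=cv2.resize(t[145:225,295:385],None,fx=4.4,fy=4.4,interpolation=2)
b=cv2.resize(q[140:230,245:330],None,fx=4,fy=4,interpolation=2)
h=352; b=cv2.resize(b,(340,h)); c=np.hstack([cv2.resize(a,(396,h)),b]); 
cv2.imwrite('pics/c7.png',c)
E
```

```text
17.75 [ 0.4454 -0.1164  0.4039] [-0.26 -0.33  0.13] 0.0003
[[ 5.361e-01  1.000e-03 -8.442e-01]
 [ 8.442e-01 -3.000e-04  5.361e-01]
 [ 3.000e-04 -1.000e+00 -1.000e-03]]
xaz 57.58
```

View pics/c7.png

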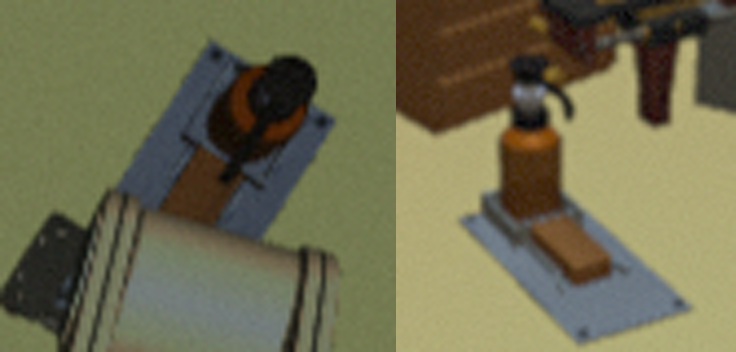

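>>> step_arm(
  series=[
    [0,0,0,0,0,-22,0],
    [0,0,0,0,0,-40,0],
    [0,0,0,0,0,-40,0],
    [0,0,0,0,0,-40,0],
    [0,0,0,0,0,-40,0],
    [0,0,0,0,0,-40,0],
    [0,0,0,0,20,0,0],
    [0,0,0,0,8,0,0],
    [0,0,0,0,0,0,0],
  ],
)

```text
time: 19.02
tool_pos: [0.6321, -0.2349, 0.374]
ee_rot: [-0.619, -0.34, 0.342, 0.621]
contact_force: [-0.0, -0.2, 0.4]
gripper_width: 0.0004
```

```bash
python3 look.py w8; python3 - <<'E'
from h import *
import pickle
s,p,d=pickle.load(open('pics/w7.pkl','rb'))
o=np.array([.6335,-.2375]);u=np.array([.842,-.5395]);v=np.array([.5395,.842])
hsv=cv2.cvtColor(p,40);H,S,V=cv2.split(hsv)
m=((H<20)&(S>90)&(V>50)).astype(np.uint8); q=proj('wrist',[[*(o-.110*u),.03]],s)[0].astype(int); n,l=cv2.connectedComponents(m); k=l==l[q[1],q[0]]
ys,xs=np.where(k); print(q,k.sum(),ys.min(),xs.min(),xs.max())
for r in (ys.min()+7,ys.min()+14,ys.min()+20):
    xx=xs[ys==r]; w=plane('wrist',[(xx.min(),r),(xx.max(),r)],.03,s)-o; print((w@u*1000).round(1),(w@v*1000).round(1))
s8,p8,d8=pickle.load(open('pics/w8.pkl','rb'))
P=np.array([*(o),.184]); print('pump px',proj('wrist',[P],s8))
t,_=optics.capture('side'); x,y=proj('side',[P])[0].astype(int)
c=np.hstack([cv2.resize(p8[200:420,174:374],(400,440)),cv2.resize(t[y-40:y+40,x-36:x+36],(396,440),interpolation=2)]); cv2.imwrite('pics/c8.png',c)
E
```

```text
19.025 [ 0.6321 -0.2349  0.374 ] [-0.03 -0.18  0.39] 0.0004
[[ 5.359e-01 -3.800e-03 -8.443e-01]
 [ 8.443e-01  1.500e-03  5.359e-01]
 [-7.000e-04 -1.000e+00  4.100e-03]]
xaz 57.6
[273 278] 233833 0 0 559
[-501.2 -514. ] [-394.   418.7]
[-489.3 -501.6] [-392.   416.7]
[-479.3 -491.3] [-390.6  415.2]
pump px [[272.59092742 265.4503114 ]]
```

View pics/c8.png

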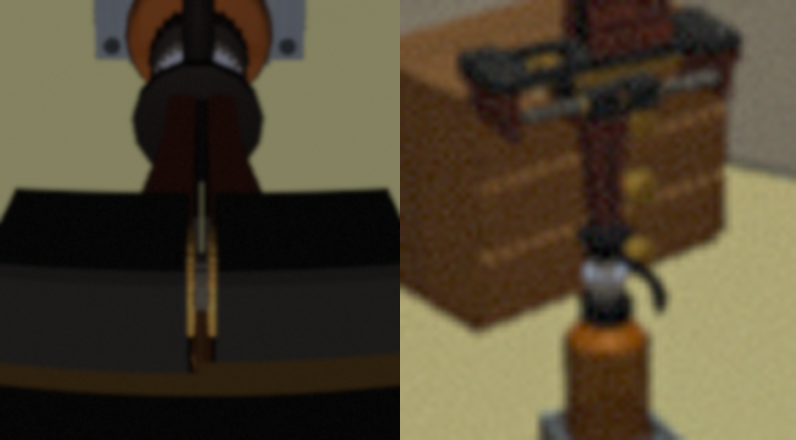

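>>> step_arm(
  series=[
    [0,0,0,0,5,0,0],
    [0,0,0,0,2,0,0],
    [0,0,0,0,1,0,0],
    [0,0,0,0,1,0,0],
    [0,0,0,0,1,0,0],
    [0,0,0,0,0,0,0],
  ],
)

```text
time: 19.88
tool_pos: [0.6332, -0.2356, 0.3663]
ee_rot: [0.62, 0.341, -0.341, -0.62]
contact_force: [-0.8, -0.1, 3.5]
gripper_width: 0.0007
```

>>> step_arm(
  series=[
    [0,0,0,0,1,0,0],
    [0,0,0,0,1,0,0],
    [0,0,0,0,1,0,0],
    [0,0,0,0,0,0,0],
  ],
)

```text
time: 20.38
tool_pos: [0.6333, -0.2356, 0.363]
ee_rot: [0.62, 0.341, -0.341, -0.62]
contact_force: [-0.0, 0.2, 4.7]
gripper_width: 0.001
```

>>> step_arm(
  series=[
    [0,0,0,0,1,0,0],
    [0,0,0,0,1,0,0],
    [0,0,0,0,0.7,0,0],
    [0,0,0,0,0,0,0],
  ],
)

```text
time: 20.88
tool_pos: [0.6333, -0.2356, 0.3603]
ee_rot: [0.62, 0.341, -0.341, -0.62]
contact_force: [-0.5, -0.3, 5.4]
gripper_width: 0.0007
```

>>> step_arm(
  series=[
    [0,0,0,0,0.8,0,0],
    [0,0,0,0,0.7,0,0],
    [0,0,0,0,0,0,0],
  ],
)

```text
time: 21.25
tool_pos: [0.6333, -0.2356, 0.3588]
ee_rot: [0.62, 0.341, -0.341, -0.62]
contact_force: [-0.4, 1.1, 4.7]
gripper_width: 0.0001
```

>>> step_arm(
  series=[
    [0,0,0,0,0.8,0,0],
    [0,0,0,0,0.7,0,0],
    [0,0,0,0,0,0,0],
  ],
)

```text
time: 21.62
tool_pos: [0.6333, -0.2356, 0.3573]
ee_rot: [0.62, 0.341, -0.341, -0.62]
contact_force: [-0.3, 0.6, 4.3]
gripper_width: 0.0003
```

>>> step_arm(
  series=[
    [0,0,0,0,0.8,0,0],
    [0,0,0,0,0.7,0,0],
    [0,0,0,0,0,0,0],
  ],
)

```text
time: 22.0
tool_pos: [0.6333, -0.2356, 0.3563]
ee_rot: [0.62, 0.341, -0.34, -0.62]
contact_force: [-1.8, 0.2, 7.8]
gripper_width: 0.0005
```

>>> step_arm(
  series=[
    [0,0,0,0,0.8,0,0],
    [0,0,0,0,0.7,0,0],
    [0,0,0,0,0,0,0],
  ],
)

```text
time: 22.38
tool_pos: [0.6332, -0.2356, 0.3562]
ee_rot: [0.62, 0.341, -0.34, -0.619]
contact_force: [-5.1, 2.1, 16.9]
gripper_width: 0.0004
```

>>> step_arm(
  series=[
    [0,0,0,0,0,0,0],
    [0,0,0,0,0,0,0],
    [0,0,0,0,0,0,0],
  ],
)

```text
time: 22.75
tool_pos: [0.6332, -0.2356, 0.3562]
ee_rot: [0.62, 0.341, -0.34, -0.619]
contact_force: [-4.7, 2.9, 16.1]
gripper_width: 0.0005
```

>>> step_arm(
  series=[
    [0,0,0,0,0,0,0],
    [0,0,0,0,0,0,0],
    [0,0,0,0,0,0,0],
  ],
)

```text
time: 23.12
tool_pos: [0.6332, -0.2356, 0.3562]
ee_rot: [0.62, 0.341, -0.34, -0.619]
contact_force: [-5.0, 2.0, 16.5]
gripper_width: 0.0003
```

>>> step_arm(
  series=[
    [0,0,0,0,0,0,0],
    [0,0,0,0,0,0,0],
  ],
)

```text
time: 23.38
tool_pos: [0.6332, -0.2356, 0.3562]
ee_rot: [0.62, 0.341, -0.34, -0.619]
contact_force: [-4.9, 2.0, 16.8]
gripper_width: 0.0005
```

>>> step_arm(
  series=[
    [0,0,0,0,-2,0,0],
    [0,0,0,0,-3,0,0],
    [0,0,0,0,-4,0,0],
    [0,0,0,0,-6,0,0],
    [0,0,0,0,-15,0,0],
    [0,0,0,0,-30,0,0],
    [0,0,0,0,0,40,0],
    [0,0,0,0,0,45,0],
    [0,0,0,0,0,45,0],
    [0,0,0,0,0,45,0],
    [0,0,0,0,0,35,0],
    [0,0,0,0,0,0,0],
  ],
)

```text
time: 24.88
tool_pos: [0.4542, -0.122, 0.4148]
ee_rot: [-0.619, -0.341, 0.341, 0.62]
contact_force: [1.0, -0.1, 1.3]
gripper_width: 0.0008
```

```bash
python3 look.py w9; python3 - <<'E'
from h import *
import pickle
s,p,d=pickle.load(open('pics/w9.pkl','rb'))
t,_=optics.capture('side')
c=np.hstack([cv2.resize(p[150:390,154:394],(400,400),interpolation=2),cv2.resize(t[140:230,245:335],(400,400),interpolation=2)]); cv2.imwrite('pics/c9.png',c)
E
```

```text
24.875 [ 0.4542 -0.122   0.4148] [ 1.04 -0.15  1.26] 0.0008
[[ 5.354e-01 -8.000e-04 -8.446e-01]
 [ 8.446e-01  3.000e-04  5.354e-01]
 [-2.000e-04 -1.000e+00  9.000e-04]]
xaz 57.63
```

View pics/c9.png

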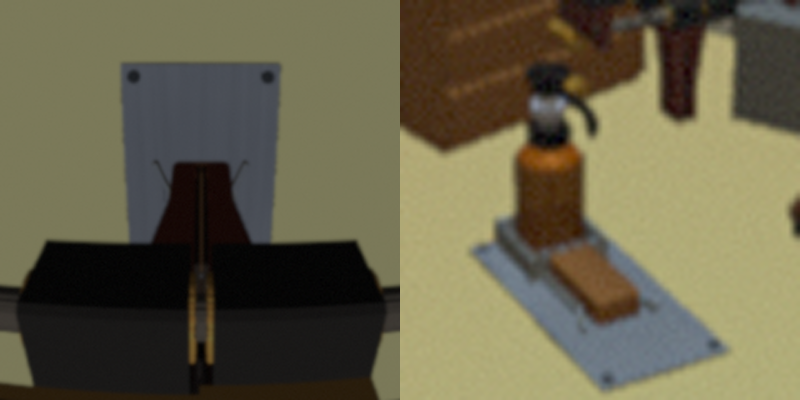

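```bash
python3 -c "
from plant import ticket
print(ticket.finish_job())"
```

```text
the job is handed in; nothing more can be done
None
```

The cedar block is in the caddy against the bottle holder, and it got one press of the pump. I handed the job in at about 25 s of the 72 s allowed.

- **Placing the block:** I set it down flat on the open tray, about 145 mm in front of the bottle's axis. I slid it in with nearly closed fingers until it stopped firmly at about 6 N of push.
- **Pressing the pump:** the head stopped on the collar after about 10 mm of travel. I held it there for just over 1 s at 16–17 N of downward force (about 5 N sideways), then raised the arm clear.

**Last checks:**
- The final side view shows the block flat between the ribs against the holder, with no visible gap. The pump head looks fully up, and the gripper touches nothing.
- Nothing knocked or dragged the other objects during the moves. I did not re-measure their positions at the end.
- The block's outer end measured between 127.5 and 130.7 mm from the bottle's axis, against 128 mm expected. That is about the camera's accuracy, so the firm stop and the picture are the better evidence that it is home.
- An attempt to measure the block's end by colour from above failed because the mask took in the yellow board. I ignored that result.
- I could not see the dose itself in the images.

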